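# Gather the spacer rings in the tote's cut corner

## Task

Put the steel spacer ring that lies on the bench into the parts tote with the other three. Then lift the tote clear of the bench by its bar and tilt it until all four rings have slid together into the cut-off corner, and finish while still holding it still, up in the air and clearly tilted (some 20 to 45 degrees), with the rings in that corner. Leave the other things on the bench where they are.

Things in the scene. Friction and masses are not known exactly. Their poses are not given: they have to be found in the camera images.
- tote: small open-topped grey plastic parts tote with a wooden carrying bar, 0.28 kg empty. Outside 130 mm along its x, 170 mm along its y; walls 45 mm high, walls and floor 4 mm thick, all slippery (steel slides on it at about 0.2 friction). One of its four corners, the one at -x +y, is cut off at 45 degrees (40 mm off each side); the other three are square. Two 24 mm wide posts outside the ends (y = +-85 to +-93 mm) carry the bar. Origin: centre of the underside; z up
- bar (a point): middle of the tote's wooden bar, 86 mm above its underside. The bar runs along the tote's y, 170 mm long between the posts, 16 mm wide (along x) and 18 mm high (77 to 95 mm above the underside); free space of 50 mm on either side of it inside the walls. It takes a firm grip (90 N or more does no harm). Axes as the tote's
- cut_corner (a point): middle of the inside of the tote's cut-off corner wall, 6 mm above the tote's inner floor, at (-42, +62, +10) mm in the tote's frame
- ring_0: steel spacer ring, 24 mm outside diameter, 11 mm bore, 12 mm high, 35 g; origin at the centre of its underside, z along its axis; starts lying flat on the tote's floor, away from the cut corner
- ring_1: steel spacer ring, 24 mm outside diameter, 11 mm bore, 12 mm high, 35 g; origin at the centre of its underside, z along its axis; starts lying flat on the tote's floor, away from the cut corner
- ring_2: steel spacer ring, 24 mm outside diameter, 11 mm bore, 12 mm high, 35 g; origin at the centre of its underside, z along its axis; starts lying flat on the tote's floor, away from the cut corner
- ring_out: steel spacer ring, 24 mm outside diameter, 11 mm bore, 12 mm high, 35 g; origin at the centre of its underside, z along its axis; starts lying flat on the bench, left of the tote
- wood_block: bevelled softwood block 46 x 72 x 46 mm, behind the work; leave it alone
- masking_tape: flat roll of masking tape, 92 mm across, 24 mm high, behind the work; leave it alone
- glue_bottle: squat bottle with a pale blue cap, 46 mm across, 85 mm high, behind the tote; leave it alone
- pencil: orange pencil-like tool, 8 x 176 x 8 mm, lying near the front edge of the bench; leave it alone
- stone: rough grey stone 28 x 42 x 28 mm, behind the work; leave it alone
- wood_disc: sawn half-disc of wood 37 x 52 x 21 mm, right of the tote; leave it alone

How it is judged:
On the way, in this order (a step that is already met when the one before it is completed fails the run):
1. the loose ring lies in the tote, let go, with the tote still standing on the bench (x of ring_out in the frame of tote between -0.062 and 0.062 m and y of ring_out in the frame of tote between -0.082 and 0.082 m and z of ring_out in the frame of tote between -0.002 and 0.036 m and contact force between the fingers and ring_out below 0.1 N and height (world z) of tote below 0.015 m and angle between tote's own z axis and vertical below 0.15 rad), for 0.2 s.
2. the tote is lifted clear of the bench with all four rings in it (height (world z) of cut_corner above 0.05 m and height (world z) of tote above 0.04 m and x of ring_0 in the frame of tote between -0.062 and 0.062 m and y of ring_0 in the frame of tote between -0.082 and 0.082 m and z of ring_0 in the frame of tote between -0.002 and 0.036 m and x of ring_1 in the frame of tote between -0.062 and 0.062 m and y of ring_1 in the frame of tote between -0.082 and 0.082 m and z of ring_1 in the frame of tote between -0.002 and 0.036 m and x of ring_2 in the frame of tote between -0.062 and 0.062 m and y of ring_2 in the frame of tote between -0.082 and 0.082 m and z of ring_2 in the frame of tote between -0.002 and 0.036 m and x of ring_out in the frame of tote between -0.062 and 0.062 m and y of ring_out in the frame of tote between -0.082 and 0.082 m and z of ring_out in the frame of tote between -0.002 and 0.036 m), for 0.2 s.
At the end, for the whole second after the job is handed in: the fingers hold the tote still in the air (its cut corner more than 40 mm above the bench), tilted 15 to 55 degrees, and all four rings lie still on its floor or on one another, each with its origin within 70 mm of the middle of the cut corner's wall (angle between tote's own z axis and vertical between 0.26 and 0.96 rad and height (world z) of cut_corner above 0.04 m and height (world z) of tote above 0.06 m and contact force between the fingers and tote above 1 N and linear speed of each of tote, ring_0, ring_1, ring_2, ring_out below 0.05 m/s and distance between each of ring_0, ring_1, ring_2, ring_out and cut_corner below 0.07 m and z of ring_0 in the frame of tote between -0.002 and 0.036 m and z of ring_1 in the frame of tote between -0.002 and 0.036 m and z of ring_2 in the frame of tote between -0.002 and 0.036 m and z of ring_out in the frame of tote between -0.002 and 0.036 m); the arm keeps its last pose, push and grip.
It fails at once if another thing on the bench was moved by more than 40 mm (distance of any of wood_block, glue_bottle, pencil, stone, wood_disc from where it was at the start of the episode above 0.04 m).
It also fails if it takes over 51 s, if anything falls off the work surface, if the arm or the gripper's body presses on something with over 40 N, if the wrist force passes 120 N, or if a joint passes its speed limit or range.

## Robot

A 7-joint arm with a two-finger parallel gripper is mounted at the origin on a cart in front of the work surface, level with it; the furniture and walls round the work are solid. World frame = base frame: x ahead of the robot, y to its left, z up, the work surface at z = 0. Lengths are in m, angles in rad, forces in N, time in s.
With the tool pointing down it reaches from about 0.425 to 0.825 m from the base axis. Payload 3.6 kg.
Tool frame: the origin (TCP) lies on the mounting face of the last link; the fingertips stand 186 mm ahead of it and the grasp point (between the pads) lies 167 mm ahead of it; z points along the fingers, y is the line along which they close (so a half turn about z gives the same grasp; the last joint's range is limited). The gripper opens to 93 mm and grips with 3 to 60 N. Pads are 15 mm wide; open, the fingers measure 128 mm over their backs; the gripper's body (75 mm by 188 mm) begins 65 mm behind the grasp point.
Start: joints at [1.264, 0.615, -0.013, 1.423, 0.008, 1.103, -0.04], TCP at [0.18, -0.625, 0.405] pointing down, gripper open.
Joint ranges: [-3.12, 3.12], [-0.3, 2.06], [-1.34, 1.32], [0.26, 2.42], [-1.36, 4.5], [0.01, 1.98], [-2.84, 2.84]. Speed limits (rad/s): [2.79, 2.79, 3.14, 3.14, 3.14, 3.14, 3.14].

## Interface

Orientations are given as a unit quaternion [x, y, z, w].
In Python, from rig import env, get_image, order gives the robot as it stands.
- The arm moves only by the tool carry_out, never from a script. Its argument "deltas" is one flat list of numbers, 7 for each row, row after row: the opening in per cent of the stroke, from 0 (shut) to 100 (fully open), then the shift along the world's x, y, z in cm, then the turn, a rotation vector about the world's x, y, z in degrees. A call has 1 to 12 rows; each row shifts and turns the commanded pose from where the row before left it; what a row does not reach is not made up. A row lasts 1/10 s, in which the tool goes at most 50 mm and 8.59 degrees, less where a joint would pass 70% of its speed; a pose out of reach is approached as far as the arm can. A call is refused whole if a number of a shift passes 5 or a number of a turn 8.59, either way. A call with a gripper value outside its range is refused whole. The fingers move at their own pace and stop on an object; "squeeze" is the grip in N (left out, the last holds). Time passes only in rows, so rows that do not move let the fingers close. It gives the time, the measured TCP pose, the force, the opening and the grip force at its end, in the units of the state.
- env.read_state(): the state, without advancing time (a new reading comes with each control period).
- get_image(name): name is "side" or "top"; returns a dict with "image" (480x640x3 uint8, red, green, blue), "range_z" (480x640 float32, m along the optical axis (not along the pixel's ray), 0 where there is no reading), "fx", "fy", "cx", "cy" (pixels), "k1" (the pictures are not rectified: a ray, as slopes to the right and down, at radius r is drawn at 1 + k1 r^2 times it, then the intrinsics apply), "position" and "rotation" of the camera in the world. Camera axes: x right, y up, looking along -z (the intrinsics and any distortion apply to the point x, -y, -z); pixel columns grow to the right and rows downward; lengths in m; the calibration is good to about 2 mm. A picture is of the moment at which its call begins.
- order.finish_job(): hands the job in; it is judged then, once.
The state is a dict: "time_s": time; "joints": joint angles; "joint_vel": joint speeds; "joint_torque": joint torques, N m; "eef_pos": TCP position; "orientation": TCP orientation; "contact_force": force on the tool from outside, world axes, zero at the start; "ft_torque": the same for the moment, N m; "width": finger opening in m; "gripper_force": force on a finger pad.
Only numpy, scipy, OpenCV 4.12 (cv2) and the standard library are available. Lean on these libraries where they do the work, as an engineer would, in place of code of your own. Each camera call takes 0.05 s, during which the arm holds its last target. There are 200 camera calls.

## Working session

There is one attempt and no reset: what is moved stays moved. The work goes in short steps, Python scripts to look and compute and a tool call to move; the robot and the scene stay as the last step left them, time stands still between calls to the robot, and variables do not carry over. Pictures are saved under pics/ and viewed, at most 10 in all, crops included, and the job is handed in when it is done.

Besides the shell and the picture viewer there is one more tool, called as a command line: name --argument value ..., lists and objects as JSON in quotes. carry_out: Moves the arm, as the interface text tells. Its arguments: {"type":"object","properties":{"deltas":{"type":"array","items":{"type":"number"}},"squeeze":{"type":"number"}},"required":["deltas"]}

```bash
mkdir -p pics; cat > h.py <<'E'
import numpy as np, cv2
from rig import env, get_image, order
def shot(name, fn):
    d=get_image(name); cv2.imwrite('pics/'+fn, d['image'][:,:,::-1]); np.savez('pics/'+fn[:-4]+'.npz', **d); return d
def rays(d,px):
    px=np.atleast_2d(np.float64(px))
    xd=(px[:,0]-d['cx'])/d['fx']; yd=(px[:,1]-d['cy'])/d['fy']
    x,y=xd.copy(),yd.copy()
    for _ in range(20):
        s=1+d['k1']*(x*x+y*y); x=xd/s; y=yd/s
    return np.c_[x,-y,-np.ones(len(x))]
def onplane(d,px,z):
    r=rays(d,px)@np.array(d['rotation']).T; p=np.array(d['position'])
    return p+r*((z-p[2])/r[:,2])[:,None]
def depthpt(d,px):
    px=np.atleast_2d(px); r=rays(d,px); z=np.array([d['range_z'][int(round(v)),int(round(u))] for u,v in px])
    return np.array(d['position'])+(r*z[:,None])@np.array(d['rotation']).T
E
python3 - <<'E'
from h import *
for n in('top','side'):
    d=shot(n,n+'0.png'); print(n,d['fx'],d['fy'],d['cx'],d['cy'],d['k1'],d['position'],np.array(d['rotation']).round(3).tolist())
s=env.read_state(); print(s)
E
```

```text
top 446.5021851853174 446.5021851853174 325.1119618556249 243.5802872295414 -0.011230079669236 [ 0.45939529 -0.22772123  0.92937474] [0.042, -0.037, -0.696, 0.716]
side 474.356720441089 474.356720441089 328.3411328753901 235.252546492715 -0.05863296140223893 [0.26530168 0.46688806 0.70672469] [-0.094, 0.408, 0.891, -0.178]
{'time_s': 0.1, 'joints': array([ 1.26352793,  0.61581843, -0.01259284,  1.42471053,  0.0080823 ,
        1.1033741 , -0.04040318]), 'joint_vel': array([-2.28679236e-03, -3.56739935e-03, -1.21523979e-04, -2.91022751e-03,
       -1.79465425e-03, -5.04421793e-04,  9.31398604e-05]), 'joint_torque': array([ 1.15276598e-03, -4.60045123e+01,  2.10097572e-01, -1.66245854e+01,
       -6.11872436e-02,  1.69118308e-02,  1.04281762e-04]), 'eef_pos': array([ 0.180044  , -0.62428359,  0.40370855]), 'orientation': array([ 9.90159247e-01,  1.39940662e-01, -1.70325906e-04, -1.11738107e-03]), 'contact_force': array([ 0.31194879, -0.0303468 , -0.25593053]), 'ft_torque': array([-0.04228208, -0.03635156,  0.02049665]), 'gripper_force': 0.0, 'width': 0.0926975050070615}
```

```bash
python3 - <<'E'
s=open('h.py').read()
s=s.replace("import numpy as np, cv2","import numpy as np, cv2\nfrom scipy.spatial.transform import Rotation as R").replace("np.array(d['rotation'])","R.from_quat(d['rotation']).as_matrix()")
open('h.py','w').write(s)
E
```

```text
(no output)
```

View pics/top0.png

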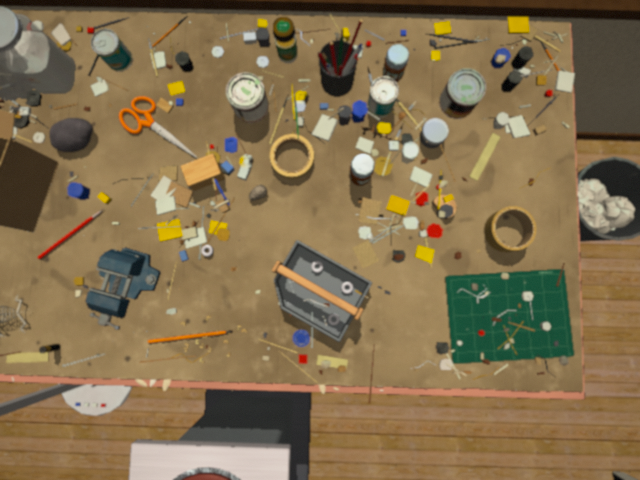

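View pics/side0.png

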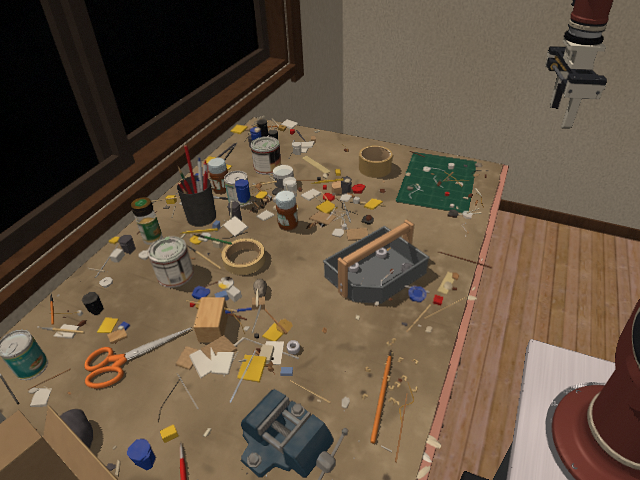

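Top view: the tote is around (321,290) with its bar from (278,268) to (360,312), and the loose ring is around (207,251). In the side view the ring is around (293,347), and the cut corner appears to be at the lower left. I'll zoom in on both.

```bash
python3 - <<'E'
from h import *
a=dict(np.load('pics/top0.npz'));b=dict(np.load('pics/side0.npz'))
A=cv2.resize(a['image'][225:355,185:385],None,fx=4,fy=4,interpolation=2)[:,:,::-1]  
B=cv2.resize(b['image'][215:360,270:440],None,fx=4,fy=4,interpolation=2)[:,:,::-1]
cv2.imwrite('pics/A.png',A);cv2.imwrite('pics/B.png',B)
E
```

```text
(no output)
```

View pics/A.png

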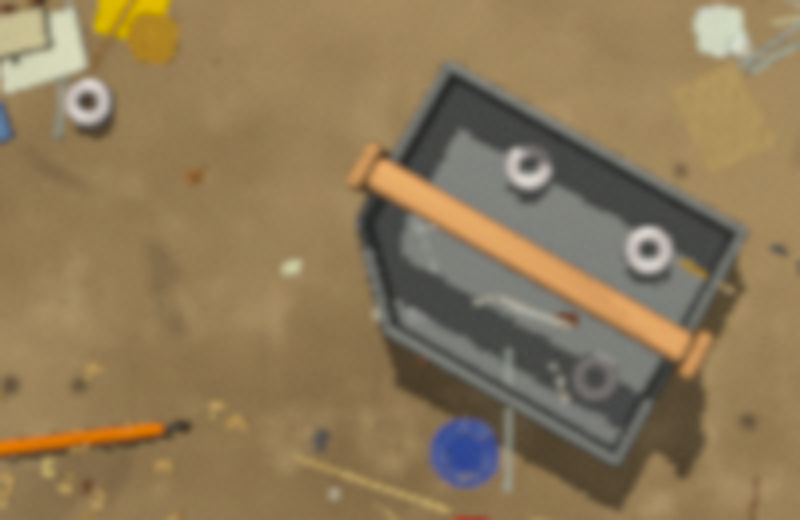

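View pics/B.png

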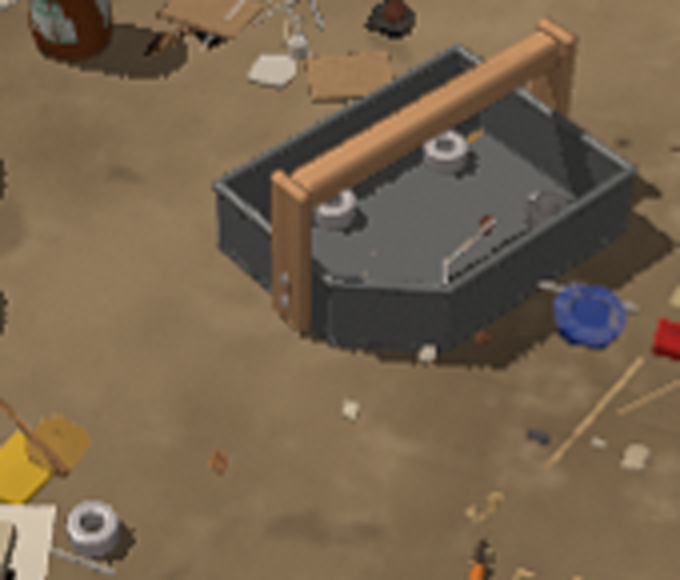

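The crops are clear. In crop A the loose ring is at (88,102), the bar's end pieces are at about (370,165) and (695,355), and the cut corner is at the left/lower-left, so the tote's +y points image left-up. The rings inside are at (528,168), (648,250) and (595,375). Next I'll compute positions.

```bash
python3 - <<'E'
from h import *
a=dict(np.load('pics/top0.npz'));b=dict(np.load('pics/side0.npz'))
hsv=cv2.cvtColor(a['image'],cv2.COLOR_RGB2HSV)
m=((hsv[...,1]<60)&(hsv[...,2]>130)).astype(np.uint8); m[:, :200]=0;m[:,214]=0;m[:243]=0;m[260:]=0;m[:,214:]=0
c=max(cv2.findContours(m,0,1)[0],key=cv2.contourArea); (u,v),r=cv2.minEnclosingCircle(c);print('ring top',u,v,r,onplane(a,[u,v],.012), depthpt(a,[u+3,v]))
h2=cv2.cvtColor(b['image'],cv2.COLOR_RGB2HSV)
uv=[270+93/4,215+524/4]; print('ring side',onplane(b,uv,.012))
def cr(p): return [[185+x/4-.375,225+y/4-.375] for x,y in p]
m=((hsv[...,0]>5)&(hsv[...,0]<20)&(hsv[...,1]>120)&(hsv[...,2]>150)).astype(np.uint8)
m[:258]=0;m[325:]=0;m[:,:270]=0;m[:,370:]=0
c=max(cv2.findContours(m,0,1)[0],key=cv2.contourArea);rect=cv2.minAreaRect(c);bp=cv2.boxPoints(rect);print('bar box',rect)
w=onplane(a,bp,.095);print(w, w.mean(0))
print('bar depth',depthpt(a,[rect[0]]))
# rim outer corners z=.045
q=onplane(a,cr([(448,63),(745,233),(618,464),(388,330),(362,215)]),.045);print('rim',q.round(4))
e=q[1]-q[0]; print('yaw from right side',np.degrees(np.arctan2(-e[0]*-1,-e[1]*1)),np.linalg.norm(e))
print('centre from opp corner', (q[0]+q[2])/2)
print('rings', onplane(a,cr([(528,168),(648,250),(595,375)]),.016).round(4))
print('joint base', env.read_state()['eef_pos'])
for n,p in (('pencil',(170,428)),):print(n,onplane(a,cr([p]),.004))
# points around tote with height > .03
us,vs=np.meshgrid(np.arange(150,400),np.arange(200,370)); P=depthpt(a,np.c_[us.ravel(),vs.ravel()])
k=(P[:,2]>.02)&(P[:,2]<.2); print(P[k].min(0),P[k].max(0))
E
```

```text
ring top 204.125 250.0 8.125100135803223 [[0.54169379 0.03051338 0.012     ]] [[ 0.54304306  0.02788096 -0.00107788]]
ring side [[0.5381737 0.0278852 0.012    ]]
bar box ((317.1645202636719, 289.3122863769531), (100.6182861328125, 12.144840240478516), 29.22805404663086)
[[ 0.50009372 -0.11907492  0.095     ]
 [ 0.52025231 -0.12936584  0.095     ]
 [ 0.43375956 -0.29552446  0.095     ]
 [ 0.41407857 -0.28495718  0.095     ]] [ 0.46704604 -0.2072306   0.095     ]
bar depth [[ 0.46677524 -0.20773626  0.09346276]]
rim [[ 0.5632 -0.1627  0.045 ]
 [ 0.4828 -0.3121  0.045 ]
 [ 0.3691 -0.2523  0.045 ]
 [ 0.4304 -0.1379  0.045 ]
 [ 0.4863 -0.1228  0.045 ]]
yaw from right side -28.25598085875406 0.16969251309204708
centre from opp corner [ 0.4661102  -0.20748658  0.045     ]
rings [[ 0.5136 -0.2034  0.016 ]
 [ 0.4736 -0.2657  0.016 ]
 [ 0.41   -0.2404  0.016 ]]
joint base [ 0.180044   -0.62428359  0.40370855]
pencil [[ 0.37622826 -0.02411812  0.004     ]]
[ 0.3601146  -0.37086208  0.02000564] [0.65573507 0.14120981 0.10013571]
```

carry_out --deltas '[45, 2, 3.2, 0, 0, 0, -3.66, 45, 2, 3.2, 0, 0, 0, -3.66, 45, 2, 3.2, 0, 0, 0, -3.66, 45, 2, 3.2, 0, 0, 0, -3.66, 45, 2, 3.2, 0, 0, 0, -3.66, 45, 2, 3.2, 0, 0, 0, -3.66, 45, 2, 3.2, 0, 0, 0, -3.66, 45, 2, 3.2, 0, 0, 0, -3.66, 45, 2, 3.2, 0, 0, 0, -3.66, 45, 2, 3.2, 0, 0, 0, -3.66, 45, 2, 3.2, 0, 0, 0, -3.66, 45, 2, 3.2, 0, 0, 0, -3.66]' --squeeze 25

```text
time_s: 1.3
eef_pos: [0.4206, -0.239, 0.4045]
orientation: [0.97, -0.242, -0.0, -0.0]
contact_force: [0.7, -0.6, 0.2]
width: 0.0419
gripper_force: 0.0
```

carry_out --deltas '[45, 1.5, 3.3, 0, 0, 0, 0, 45, 1.5, 3.3, 0, 0, 0, 0, 45, 1.5, 3.3, 0, 0, 0, 0, 45, 1.5, 3.3, -1, 0, 0, 0, 45, 1.5, 3.3, -2, 0, 0, 0, 45, 1.5, 3.3, -2, 0, 0, 0, 45, 1.5, 3.3, -2, 0, 0, 0, 45, 1.5, 3.4, -2, 0, 0, 0, 45, 0, 0, -3, 0, 0, 0, 45, 0, 0, -3, 0, 0, 0, 45, 0, 0, -2, 0, 0, 0, 45, 0, 0, 0, 0, 0, 0]'

```text
time_s: 2.5
eef_pos: [0.5388, 0.0246, 0.2318]
orientation: [0.971, -0.24, -0.003, 0.001]
contact_force: [-0.3, -0.7, 0.7]
width: 0.0419
gripper_force: 0.0
```

```bash
python3 - <<'E'
from h import *
a=shot('top','top1.png');b=shot('side','side1.png')
print(env.read_state()['eef_pos'])
A=cv2.resize(a['image'][200:300,157:257],(400,400),interpolation=2);B=cv2.resize(b['image'][297:397,243:343],(400,400),interpolation=2)
cv2.imwrite('pics/C.png',np.hstack([A,B])[:,:,::-1])
E
```

```text
[0.5402333  0.02440682 0.23475354]
```

View pics/C.png

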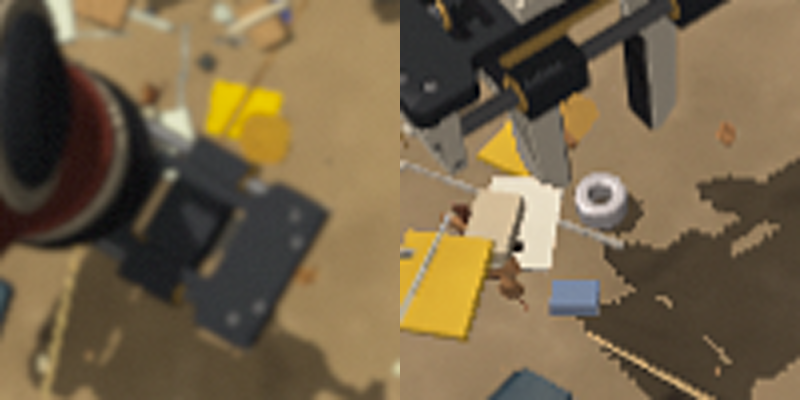

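The side half shows the loose ring at crop (600,193), the near fingertip at (562,182) and the far one at (652,127). I'll compare them in the same camera to cancel the calibration bias.

```bash
python3 - <<'E'
from h import *
b=dict(np.load('pics/side1.npz'));a=dict(np.load('pics/top0.npz'))
f=lambda x,y:[243+(x-400)/4-.375,297+y/4-.375]
t=onplane(b,[f(562,182),f(652,127)],.049);print(t,t.mean(0));r=onplane(b,[f(600,192)],.012);print(r)
print(onplane(a,[185+88/4-.375,225+102/4-.375],.012))
print(env.read_state()['eef_pos'])
E
```

```text
[[0.54313477 0.05066773 0.049     ]
 [0.52026024 0.00954144 0.049     ]] [0.53169751 0.03010459 0.049     ]
[[0.54053362 0.025634   0.012     ]]
[[0.54157893 0.02531075 0.012     ]]
[0.5402333  0.02440682 0.23475354]
```

carry_out --deltas '[45, 0.1, 0.1, -1.5, 0, 0, 0, 45, 0, 0, -1.5, 0, 0, 0, 45, 0, 0, -1, 0, 0, 0, 45, 0, 0, -0.5, 0, 0, 0, 45, 0, 0, 0, 0, 0, 0, 0, 0, 0, 0, 0, 0, 0, 0, 0, 0, 0, 0, 0, 0, 0, 0, 0, 0, 0, 0, 0, 0, 0, 0, 0, 0, 0, 0, 0, 0, 0, 0, 0, 0, 0]'

```text
time_s: 3.6
eef_pos: [0.5414, 0.0255, 0.1903]
orientation: [0.971, -0.24, 0.0, -0.0]
contact_force: [-0.9, 0.9, 3.5]
width: 0.0231
gripper_force: 25.0
```

carry_out --deltas '[0, 0, 0, 2, 0, 0, 0, 0, 0, 0, 4, 0, 0, 0, 0, 0, 0, 4, 0, 0, 0, 0, 0, 0, 3, 0, 0, 0, 0, -1.2, -2.5, 0, 0, 0, 0, 0, -1.2, -2.5, 0, 0, 0, 0, 0, -1.2, -2.5, 0, 0, 0, 0, 0, -1.2, -2.5, 0, 0, 0, 0, 0, -1.2, -2.5, 0, 0, 0, 0, 0, -1.2, -2.5, 0, 0, 0, 0, 0, -1.3, -2.7, 0, 0, 0, 0, 0, -1.3, -2.7, 0, 0, 0, 0]'

```text
time_s: 4.8
eef_pos: [0.4424, -0.1794, 0.3196]
orientation: [0.971, -0.24, -0.0, -0.0]
contact_force: [0.7, -0.4, 0.2]
width: 0.0231
gripper_force: 25.0
```

carry_out --deltas '[0, 0, 0, 0, 0, 0, 0, 0, 0, 0, -1.5, 0, 0, 0, 0, 0, 0, -1.5, 0, 0, 0]'

```text
time_s: 5.1
eef_pos: [0.4434, -0.1782, 0.2897]
orientation: [0.971, -0.24, 0.001, -0.0]
contact_force: [-0.6, -0.5, -1.1]
width: 0.0229
gripper_force: 25.0
```

```bash
python3 - <<'E'
from h import *
a=shot('top','top2.png');b=shot('side','side2.png')
s=env.read_state();print(s['eef_pos'],s['width'],s['gripper_force'])
A=cv2.resize(a['image'][225:345,260:380],(400,400),interpolation=2);B=cv2.resize(b['image'][180:310,310:440],(400,400),interpolation=2)
cv2.imwrite('pics/D.png',np.hstack([A,B])[:,:,::-1])
E
```

```text
[ 0.44270042 -0.17759168  0.28825353] 0.022567605400023165 25.000019967556
```

View pics/D.png

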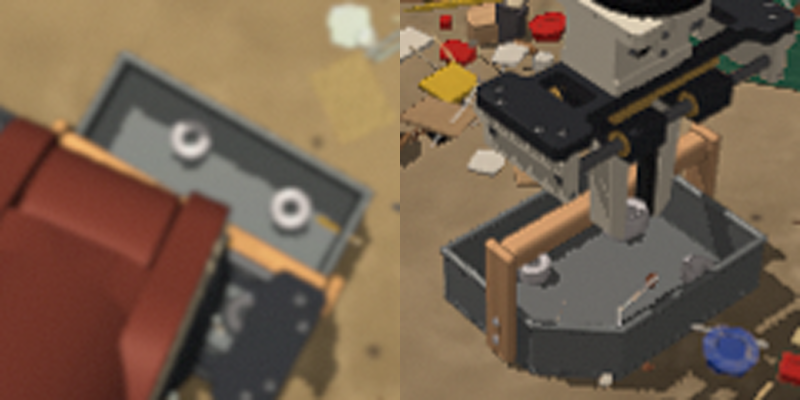

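The ring sits between the fingertips (right half, (632,215)), beside the bar on the near (−x) side. I'll lower it and release.

carry_out --deltas '[0, 0, 0, -2, 0, 0, 0, 0, 0, 0, -2, 0, 0, 0, 0, 0, 0, -1.5, 0, 0, 0, 0, 0, 0, -1, 0, 0, 0, 0, 0, 0, -0.5, 0, 0, 0, 0, 0, 0, 0, 0, 0, 0]'

```text
time_s: 5.8
eef_pos: [0.4433, -0.1783, 0.2196]
orientation: [0.971, -0.24, -0.0, -0.0]
contact_force: [-0.2, -0.2, -0.5]
width: 0.0228
gripper_force: 25.0
```

carry_out --deltas '[42, 0, 0, 0, 0, 0, 0, 42, 0, 0, 0, 0, 0, 0, 42, 0, 0, 0, 0, 0, 0, 42, 0, 0, 0, 0, 0, 0, 42, 0, 0, 0, 0, 0, 0, 42, 0, 0, 3, 0, 0, 0, 42, 0, 0, 4, 0, 0, 0, 42, 0, 0, 4, 0, 0, 0]'

```text
time_s: 6.6
eef_pos: [0.4429, -0.1784, 0.3307]
orientation: [0.971, -0.241, -0.001, -0.0]
contact_force: [1.0, -0.9, 0.9]
width: 0.039
gripper_force: 0.0
```

carry_out --deltas '[60, 0.3, -0.3, 0, 0, 0, 8.2, 60, 0.3, -0.3, 0, 0, 0, 8.2, 60, 0.3, -0.3, 0, 0, 0, 8.2, 60, 0.3, -0.3, 0, 0, 0, 8.2, 60, 0.3, -0.3, 0, 0, 0, 8.2, 60, 0.3, -0.3, 0, 0, 0, 8.2, 60, 0.3, -0.3, 0, 0, 0, 8.2, 60, 0.3, -0.3, 0, 0, 0, 8.2, 60, 0, -0.3, 0, 0, 0, 8.2, 60, 0, -0.2, 0, 0, 0, 8.2, 60, 0, 0, 0, 0, 0, 8.2, 60, 0, 0, 0, 0, 0, 0]'

```text
time_s: 7.8
eef_pos: [0.4668, -0.2079, 0.3296]
orientation: [0.856, 0.517, -0.0, -0.0]
contact_force: [0.0, -0.4, -0.2]
width: 0.0557
gripper_force: 0.0
```

```bash
python3 - <<'E'
from h import *
b=shot('side','side3.png');a=shot('top','top3.png')
s=env.read_state();print(s['eef_pos'],s['width']);M=R.from_quat(s['orientation']).as_matrix();print(M.round(3), np.degrees(np.arctan2(M[1,1],M[0,1])))
print(s['joints'].round(2))
cv2.imwrite('pics/E.png',np.hstack([cv2.resize(x['image'][sl],(400,400),interpolation=2) for x,sl in((a,np.s_[225:345,260:380]),(b,np.s_[180:310,310:440]))])[:,:,::-1])
E
```

```text
[ 0.46695674 -0.20767617  0.32965806] 0.055745463246056566
[[ 0.467  0.884 -0.   ]
 [ 0.884 -0.467  0.   ]
 [ 0.    -0.    -1.   ]] -27.82442997809581
[ 0.64  0.52 -0.4   1.91  0.28  0.77 -0.39]
```

View pics/E.png

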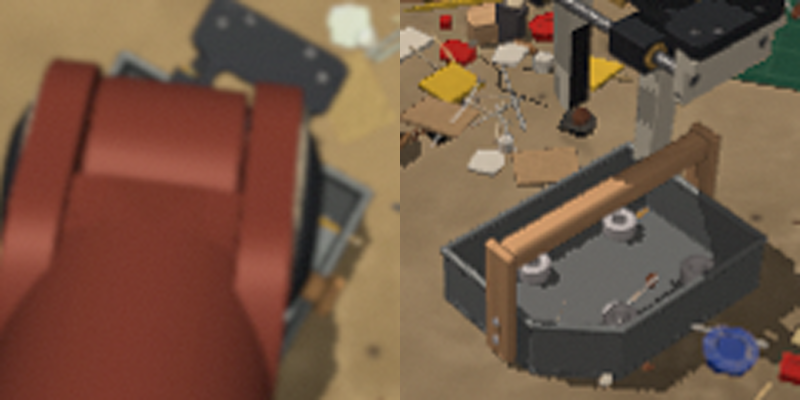

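All four rings are now in the tote in the right half: the placed one at (617,312), the others at (535,267), (620,222) and (697,268). The fingers straddle the bar. I'll lower and grip.

carry_out --deltas '[60, 0, 0, -2.5, 0, 0, 0, 60, 0, 0, -2.5, 0, 0, 0, 60, 0, 0, -1.7, 0, 0, 0, 60, 0, 0, -1, 0, 0, 0, 60, 0, 0, 0, 0, 0, 0, 0, 0, 0, 0, 0, 0, 0, 0, 0, 0, 0, 0, 0, 0, 0, 0, 0, 0, 0, 0, 0, 0, 0, 0, 0, 0, 0, 0, 0, 0, 0, 0, 0, 0, 0]' --squeeze 60

```text
time_s: 8.9
eef_pos: [0.4672, -0.2076, 0.2531]
orientation: [0.856, 0.518, 0.0, 0.0]
contact_force: [-0.4, -0.1, 0.1]
width: 0.0202
gripper_force: 0.0
```

carry_out --deltas '[0, 0, 0, 0, 0, 0, 0, 0, 0, 0, 0, 0, 0, 0, 0, 0, 0, 0, 0, 0, 0, 0, 0, 0, 0, 0, 0, 0]'

```text
time_s: 9.3
eef_pos: [0.467, -0.2075, 0.2529]
orientation: [0.856, 0.518, -0.0, -0.0]
contact_force: [-0.9, 0.4, 2.7]
width: 0.0155
gripper_force: 60.0
```

Gripped at 15.5 mm with 60 N. I'll lift straight up smoothly.

carry_out --deltas '[0, 0, 0, 0.5, 0, 0, 0, 0, 0, 0, 1, 0, 0, 0, 0, 0, 0, 1.5, 0, 0, 0, 0, 0, 0, 2, 0, 0, 0, 0, 0, 0, 2, 0, 0, 0, 0, 0, 0, 2, 0, 0, 0, 0, 0, 0, 2, 0, 0, 0, 0, 0, 0, 2, 0, 0, 0, 0, 0, 0, 1, 0, 0, 0, 0, 0, 0, 0.5, 0, 0, 0, 0, 0, 0, 0, 0, 0, 0, 0, 0, 0, 0, 0, 0, 0]'

```text
time_s: 10.5
eef_pos: [0.4667, -0.2075, 0.3968]
orientation: [0.855, 0.518, -0.001, -0.001]
contact_force: [0.3, -0.9, -5.0]
width: 0.0154
gripper_force: 60.0
```

carry_out --deltas '[0, 0, 0, 0, -0.96, -0.3, 0, 0, 0, 0, 0, -1.91, -0.59, 0, 0, 0, 0, 0, -2.87, -0.89, 0, 0, 0, 0, 0, -2.87, -0.89, 0, 0, 0, 0, 0, -2.87, -0.89, 0, 0, 0, 0, 0, -2.87, -0.89, 0, 0, 0, 0, 0, -2.87, -0.89, 0, 0, 0, 0, 0, -2.87, -0.89, 0, 0, 0, 0, 0, -2.87, -0.89, 0, 0, 0, 0, 0, -2.87, -0.89, 0, 0, 0, 0, 0, -2.87, -0.89, 0, 0, 0, 0, 0, -1.91, -0.59, 0]'

```text
time_s: 11.7
eef_pos: [0.4671, -0.2067, 0.3967]
orientation: [0.822, 0.498, -0.067, 0.268]
contact_force: [0.4, -0.3, -4.8]
width: 0.0152
gripper_force: 60.0
```

carry_out --deltas '[0, 0, 0, 0, -0.96, -0.3, 0, 0, 0, 0, 0, 0, 0, 0, 0, 0, 0, 0, 0, 0, 0, 0, 0, 0, 0, 0, 0, 0, 0, 0, 0, 0, 0, 0, 0, 0, 0, 0, 0, 0, 0, 0]'

```text
time_s: 12.3
eef_pos: [0.4671, -0.2077, 0.3977]
orientation: [0.82, 0.496, -0.069, 0.276]
contact_force: [0.4, -0.5, -5.1]
width: 0.0157
gripper_force: 60.0
```

```bash
python3 - <<'E'
from h import *
b=shot('side','side4.png');a=shot('top','top4.png')
s=env.read_state();print(s['eef_pos'],s['width'],s['gripper_force'],s['joints'].round(2));M=R.from_quat(s['orientation']).as_matrix();print(M.round(3), np.degrees(np.arccos(-M[2,2])))
g=s['eef_pos']+M[:,2]*.25;print('tote',g)
c=b['image'][100:320,300:520]; d=a['image'][200:360,250:410]
cv2.imwrite('pics/F.png',np.hstack([cv2.resize(d,(320,320)),cv2.resize(c,(480,480),interpolation=2)[:320] if 0 else cv2.resize(c,(320,320),interpolation=2)])[:,:,::-1])
cv2.imwrite('pics/G.png',cv2.resize(b['image'][130:280,320:520],(800,600),interpolation=2)[:,:,::-1])
E
```

```text
[ 0.46709757 -0.20764279  0.39773108] 0.015319599439126606 59.99225378036499 [ 0.34  0.37 -0.11  1.97  0.91  0.69 -0.93]
[[ 0.498  0.852  0.161]
 [ 0.776 -0.355 -0.521]
 [-0.386  0.385 -0.838]] 33.041284443323605
tote [ 0.50744484 -0.33784545  0.1881616 ]
```

View pics/F.png

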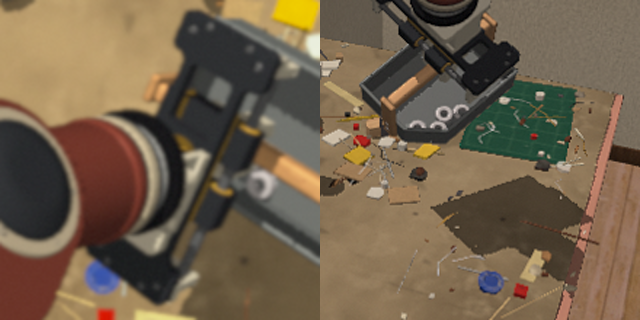

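The tilt is held at 33°, and the rings are gathering at about (418–460, 105–128) in the right half. I'll look closer.

View pics/G.png

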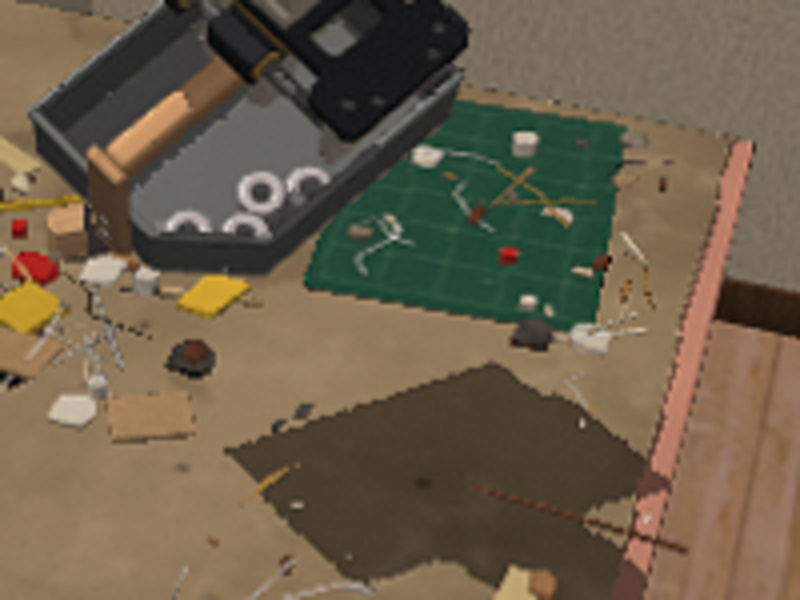

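All four rings are in the corner: two against the cut wall at (187,222) and (245,225), two behind at (262,190) and (308,185). I'll check the distances in the tote's frame.

```bash
python3 - <<'E'
from h import *
b=dict(np.load('pics/side4.npz'));s=env.read_state();M=R.from_quat(s['orientation']).as_matrix()
T=np.c_[M[:,1],-np.cross(M[:,2],M[:,1]),-M[:,2]];o=s['eef_pos']+.253*M[:,2]
def loc(p,z):
    r=(rays(b,[320+p[0]/4-.375,130+p[1]/4-.375])@R.from_quat(b['rotation']).as_matrix().T)[0]@T; c=(b['position']-o)@T
    return c+r*(z-c[2])/r[2]
for p in((187,222),(245,225),(262,190),(308,185)):
    q=loc(p,.016);print('ring',q.round(4),'dist',np.linalg.norm(q-[0,0,.012]-[-.042,.062,.010]).round(4))
for n,p in(('cut wall outer ends: expect (-65,45),(-25,85)',(272,240)),('',(140,233)),('corner exp (65,85)',(33,112))):print(n,loc(p,.045).round(4))
print('cut z',(o+T@[-.042,.062,.01])[2],'tote',o, T.round(3).tolist(), s['joint_vel'].round(3))
E
```

```text
ring [-0.023   0.0587  0.016 ] dist 0.0202
ring [-0.0437  0.0386  0.016 ] dist 0.0242
ring [-0.0355  0.0196  0.016 ] dist 0.0433
ring [-0.049   0.0009  0.016 ] dist 0.0618
cut wall outer ends: expect (-65,45),(-25,85) [-0.0662  0.0431  0.045 ]
 [-0.0209  0.0872  0.045 ]
corner exp (65,85) [0.0628 0.0833 0.045 ]
cut z 0.15391498242393087 tote [ 0.50792901 -0.33940788  0.18564677] [[0.852, 0.498, -0.161], [-0.355, 0.776, 0.521], [0.385, -0.386, 0.838]] [-0.001 -0.     0.001  0.002  0.002 -0.    -0.002]
```

The rings are 20, 24, 43 and about 60 mm away (limit 70), and the tote's corners match the no-slip pose within 4 mm. I'll check that nothing is moving, then hand in.

carry_out --deltas '[0, 0, 0, 0, 0, 0, 0, 0, 0, 0, 0, 0, 0, 0, 0, 0, 0, 0, 0, 0, 0, 0, 0, 0, 0, 0, 0, 0]'

```text
time_s: 12.8
eef_pos: [0.4671, -0.2075, 0.3977]
orientation: [0.82, 0.496, -0.069, 0.276]
contact_force: [0.1, -0.9, -4.8]
width: 0.0155
gripper_force: 60.0
```

```bash
python3 - <<'E'
from h import *
o=np.load('pics/side4.npz')['image'];b=shot('side','side5.png')['image']
s=np.s_[130:280,320:520]; d=np.abs(cv2.blur(o[s],(3,3)).astype(int)-cv2.blur(b[s],(3,3))).max(2);print(d.max(),(d>25).sum())
if (d>25).sum()<30: print(order.finish_job())
E
```

```text
30 2
the job is handed in; nothing more can be done
None
```

I put the loose ring in the tote, lifted the tote by its bar and handed the job in at about 13 s, holding it still at 33° tilt; all four rings measured 20 to 62 mm from the cut corner (limit 70 mm), and the hand-in call returned no verdict.

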